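Clear a jammed vial from the feeder chute

TASK

A vial has stood up on end and jammed the feeder at the gate bar: lift it out of the chute and stand it upright in the steel reject tray, without dropping it or tipping it over, so that the three vials behind it roll down into the pocket. Once all three have rolled in and the jammed one stands in the tray, press the pocket's hinged cover down until its catch clicks and holds it shut. Keep the other vials in the feeder and leave everything else on the bench where it is.

Things in the scene. Friction and masses are not known exactly. Their poses are not given: they have to be found in the camera images.
- feeder: Vial feeder, fixed: white base 92 x 290 x 14, open aluminium chute on top. Origin: bench level, below the gate bar. Axes: z up, +y up the chute (level), x across it. Chute slope 0.22 rad, down to -y; its floor is 62 mm above the bench at the origin. Chute 66 wide inside; walls, square to the slope, 18 high above the bar, 31 below it.
- gate (a point): Middle of the black gate bar across the chute, 6 x 6 thick, underside 33 above the chute floor (square to the slope): lying vials pass, the standing one does not. Once free, the vials roll by themselves under it into the pocket below, 105 long to its end stop, which just takes the three.
- vial_up_center (a point): Centre (30.5 mm above its base) of the jammed vial, standing on end in the chute just up from the gate bar, square to the slope (top leaning 0.22 rad to the feeder's -y), up to 12 mm off the chute's middle line. Amber body 28 across, 46 tall; white cap 26 across, 15 tall; 61 in all; z to the cap; 22 to 45 g. It sticks out 43 above the upper walls, 22 above the bar.
- vial_up: The same jammed vial; origin at the centre of its underside.
- vial_1_center (a point): Centre of waiting vial 1 (1 is nearest the gate), same size and look as the jammed one, lying across the chute.
- vial_2_center (a point): Centre of waiting vial 2 (1 is nearest the gate), same size and look as the jammed one, lying across the chute.
- vial_3_center (a point): Centre of waiting vial 3 (1 is nearest the gate), same size and look as the jammed one, lying across the chute.
- vial_1: Waiting vial 1; origin at the centre of its underside, z along its axis to the cap.
- vial_2: Waiting vial 2; origin at the centre of its underside, z along its axis to the cap.
- vial_3: Waiting vial 3; origin at the centre of its underside, z along its axis to the cap.
- cover (a joint): Angle (rad) of the clear, white-rimmed cover of the pocket: 0 = shut (parallel to the chute); starts at 0.5 to 0.68. It hinges at the pocket's low end; the free edge by the gate bar swings up. A weak spring lifts it; in the last 0.12 rad a snap catch at the free edge resists (5 to 11 N at the pad), then clicks and holds; without the click it stays ajar or springs up.
- cover_hinge (a point): Middle of the cover's hinge line, at the underside of the cover plate, low end of the pocket. The line runs along the feeder's x. The cover is 70 wide and 90 from hinge to free edge, 4 thick.
- cover_pad (a point): Middle of the top face of the black press pad on the cover, 30 across by 22, 62 from the hinge line along the cover and 7 above its underside. Shut, it is tilted 0.22 rad like the chute.
- tray_floor (a point): Centre of the inner floor of the shallow steel reject tray, 4 above the bench; tray 110 (its x) x 90 (its y) outside, walls 4 thick, rim 20 above the bench. Fixed; left or right of the robot.
- tip_box: Bystander: a closed pipette tip box, grey with white lid, 85 x 115 x 62, beside the work area. Origin under its centre.
- puck: Bystander: a round grey hand controller, 60 across, 40 tall. Origin under its centre.
- beaker: Bystander: a glass beaker, 68 across, 85 tall. Origin under its centre.
- reagent: Bystander: an amber reagent bottle, 60 across, 125 tall. Origin under its centre.
- carton: Bystander: a white carton, 130 x 90 x 45. Origin under its centre.
- cap: Bystander: a stray white screw cap, 24 across, 13 tall, lying in a corner of the tray, about 35 mm and 25 mm from its middle. Origin under its centre.
- driver: Bystander: a screwdriver, 150 long, lying between robot and feeder.
There are look-alikes about, which are no part of the job. Leave any red look-alike of the vial_1 alone.

How it is judged:
By the outcome, as a careful person would: the job done as asked, in the order asked, and still so for the second after the job is handed in, with the robot touching nothing.
It also fails if it takes over 54 s, if anything falls off the work surface, if the arm or the gripper's body presses on something with over 40 N, if the wrist force passes 120 N, or if a joint passes its speed limit or range.

ROBOT

A 6-joint arm with a two-finger parallel gripper is mounted at the origin on the work surface. World frame = base frame: x ahead of the robot, y to its left, z up, the work surface at z = 0. Lengths are in m, angles in rad, forces in N, time in s.
With the tool pointing down it reaches from about 0.25 to 0.85 m from the base axis. Payload 12.5 kg.
Tool frame: the origin (TCP) lies at the centre of the arm's flange, where the gripper is bolted on; the fingertips stand 186 mm ahead of it and the grasp point (between the pads) lies 167 mm ahead of it (ctrl.tip_reach is the distance from the TCP to the fingertips, in m); z points along the fingers, y is the line along which they close (so a half turn about z gives the same grasp; the last joint's range is limited). The gripper opens to 93 mm and grips with 3 to 60 N. Pads are 15 mm wide; open, the fingers measure 128 mm over their backs; the gripper's body (75 mm by 188 mm) begins 65 mm behind the grasp point.
Start: joints at [1.046, 0.351, 1.652, -0, 1.139, -0.085], TCP at [0.234, 0.498, 0.405] pointing down, gripper open.
Joint ranges: [-2.75, 2.75], [-0.79, 2.1], [0.01, 2.65], [-1.57, 4.71], [0.07, 3.14], [-2.87, 2.87]. Speed limits (rad/s): [2.22, 2.22, 2.79, 3.14, 3.14, 3.14].

INTERFACE

Orientations are given as a unit quaternion [w, x, y, z].
In Python, from rig import observe, camera, job_done, ctrl gives the robot as it stands.
- The arm moves only by the tool move_arm, never from a script. Its argument "moves" is a list of rows, each a list of 7 numbers: the turn, a rotation vector about the tool's x, y, z scaled (see below), then the shift along the tool's x, y, z scaled (see below), then the closure, from -1 (fully open) to 1 (shut). In form: [[ax, ay, az, x, y, z, grip], ...]. A call has 1 to 5 rows; each row is the pose to reach, as a shift and turn from the pose commanded when the call began, along the tool's axes at that moment; what a row does not reach only later rows make up. The controller multiplies each number of a shift by 250 mm and each number of a turn by pi/2 rad. A row lasts 1/12 s, in which the tool goes at most 41.7 mm and 7.16 degrees, less where a joint would pass 70% of its speed; a pose out of reach is approached as far as the arm can. A call with a number of a shift or a turn outside -1 to 1 is refused whole. A call with a gripper value outside its range is refused whole. The fingers move at their own pace and stop on an object; "newtons" is the grip in N (left out, the last holds). Time passes only in rows, so rows that repeat a pose let the fingers close. It gives the time, the measured TCP pose, the force, the opening and the grip force at its end, in the units of the state.
- observe(): the state, without advancing time (a new reading comes with each control period).
- camera(name): name is "side" or "top" or "wrist"; returns a dict with "color" (400x640x3 uint8, red, green, blue), "fx", "fy", "cx", "cy" (pixels), "eye" and "orientation" of the camera in the world. Camera axes: x right, y down, z forward; pixel columns grow to the right and rows downward; lengths in m; the calibration is good to about 2 mm. A picture is of the moment at which its call begins. There is no depth.
- job_done(): hands the job in; it is judged then, once.
The state is a dict: "time": time; "q": joint angles; "qvel": joint speeds; "joint_torque": joint torques, N m; "tool_pos": TCP position; "ee_rot": TCP orientation; "wrist_force": force on the tool from outside, world axes, zero at the start; "ft_torque": the same for the moment, N m; "opening": opening from 0.0 (shut) to 1.0 (fully open); "grip_force": force on a finger pad.
Only numpy, scipy, OpenCV 4.12 (cv2) and the standard library are available. Lean on these libraries where they do the work, as an engineer would, in place of code of your own. Each camera call takes 0.05 s, during which the arm holds its last target. There are 200 camera calls.

## Working session

There is one attempt and no reset: what is moved stays moved. The work goes in short steps, Python scripts to look and compute and a tool call to move; the robot and the scene stay as the last step left them, time stands still between calls to the robot, and variables do not carry over. Pictures are saved under pics/ and viewed, at most 10 in all, crops included, and the job is handed in when it is done.

Besides the shell and the picture viewer there is one more tool, called as name([rows], argument=value, ...), one row to a line, values as JSON. move_arm: Moves the arm, as the interface text tells. Its arguments: {"type":"object","properties":{"moves":{"type":"array"},"newtons":{"type":"number"}},"required":["moves"]}

```bash
ls; mkdir -p pics
cat > h.py <<'E'
import numpy as np, cv2
from scipy.spatial.transform import Rotation as R
from rig import observe, camera, job_done, ctrl
def rot(q): return R.from_quat([q[1],q[2],q[3],q[0]]).as_matrix()
def snap(n,f):
    c=camera(n); cv2.imwrite('pics/'+f,cv2.cvtColor(c['color'],cv2.COLOR_RGB2BGR)); return c
def ray(c,u,v):
    d=rot(c['orientation'])@np.array([(u-c['cx'])/c['fx'],(v-c['cy'])/c['fy'],1]); return np.array(c['eye']),d/np.linalg.norm(d)
def proj(c,p):
    q=rot(c['orientation']).T@(np.array(p)-c['eye']); return q[0]/q[2]*c['fx']+c['cx'],q[1]/q[2]*c['fy']+c['cy']
def tri(rs):
    A=np.zeros((3,3));b=np.zeros(3)
    for e,d in rs:
        P=np.eye(3)-np.outer(d,d);A+=P;b+=P@e
    x=np.linalg.solve(A,b);return x,[np.linalg.norm((np.eye(3)-np.outer(d,d))@(x-e)) for e,d in rs]
E
python3 - <<'E'
from h import *
import pickle
cs={n:snap(n,n+'0.png') for n in('side','top')}
pickle.dump({n:{k:v for k,v in c.items() if k!='color'} for n,c in cs.items()},open('c.pkl','wb'))
for n,c in cs.items(): print(n,c['eye'],c['orientation'],c['fx'],c['cx'],c['cy'])
o=observe();print(o['tool_pos'],o['ee_rot'],o['opening'],o['time'])
print(ctrl)
a=np.hstack([cv2.resize(cv2.imread('pics/%s0.png'%n),(800,500))for n in('top',)])
E
```

```text
pics
side [ 0.16874108 -0.6004913   1.00915485] [-0.31128139  0.90383454 -0.27751349  0.09577721] 485.115271974494 313.10004921414276 195.76125033201257
top [ 0.46270798 -0.01895706  1.22050686] [ 0.02651563 -0.69996533  0.71288362 -0.03379938] 484.7868122767344 323.60740265033905 196.26940846537263
[0.23409335 0.49758348 0.4042569 ] [-1.49385757e-04  2.18110629e-01  9.75923914e-01 -4.95848599e-04] 0.999202107911474 0.1
<Robot object at 0x7f6ccc7c4050>
```

View pics/top0.png

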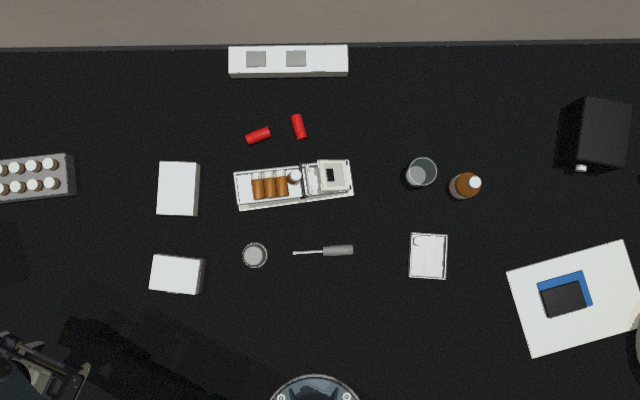

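View pics/side0.png

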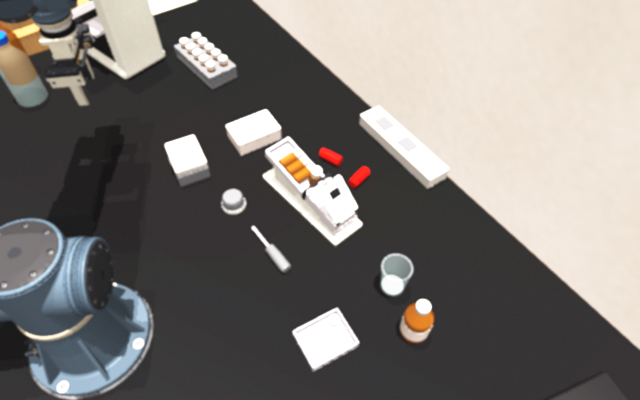

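Top view: feeder at (235–353,160–210) with the pocket on its right. The standing vial's cap is at (294,177), three lying amber vials at (257–283,186), the cover pad at (330,175) and the tray at (428,256) with a stray cap near (417,241). The look-alikes are two red vials at (258,135) and (298,126) and the rack of capped vials on the left. The amber, upright one at the gate bar fits the description. I'll confirm it in an enlarged crop.

Run:
```python
import cv2,numpy as np
t=cv2.imread('pics/top0.png');s=cv2.imread('pics/side0.png')
f=lambda im,x,y,w,h,k:cv2.resize(im[y:y+h,x:x+w],None,fx=k,fy=k,interpolation=cv2.INTER_CUBIC)
A=f(t,230,153,130,62,6)[:, :780]          # 780x372
B=f(s,260,130,105,55,4); B2=f(s,260,130,110,110,5)
cv2.imwrite('pics/cropT.png',A)
C=np.zeros((600,800,3),np.uint8)
C[:372,:780]=A
C[372:600,:396]=f(t,405,225,66,38,6)
C[372:600,400:796]=f(s,288,304,66,38,6)
cv2.imwrite('pics/c1.png',C)
cv2.imwrite('pics/c2.png',f(s,260,130,110,110,5.4))
```

```text
(no output)
```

View pics/c1.png

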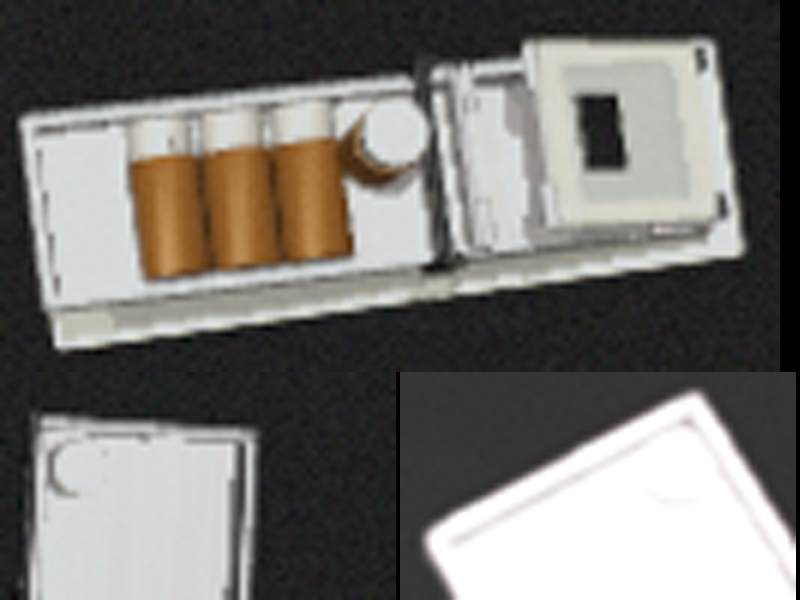

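View pics/c2.png

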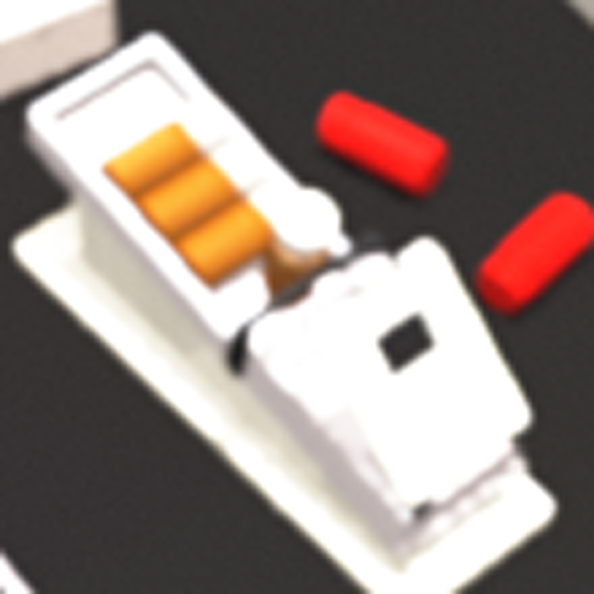

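Both crops confirm it: the amber vial stands on end beside the gate bar. Its cap is at top (295.7,175.3) and side (317,170), with the pad at (330,175) / (335,193). The red ones lie on the bench outside the feeder.

```bash
cat >> h.py <<'E'
import pickle
CS=pickle.load(open('c.pkl','rb'))
E
python3 - <<'E'
from h import *
T=lambda x,y:ray(CS['top'],230+x/6-.4,153+y/6-.4)
S=lambda x,y:ray(CS['side'],260+x/5.4-.4,130+y/5.4-.4)
def Z(r,z): e,d=r; return e+d*(z-e[2])/d[2]
P=lambda n,p:print(n,np.round(p,4))
for n,a,b in [('captop',(394,132),(311,213)),('bar+x',(422,84),(372,242)),('bar-x',(437,265),(240,350)),('pad',(601,132),(406,342))]:
    x,e=tri([T(*a),S(*b)]);print(n,np.round(x,4),np.round(e,4))
a=Z(T(60,348),.014);b=Z(T(745,255),.014);P('base',[a,b]);d=a-b;print(np.linalg.norm(d),'yaw of +y',np.arctan2(d[1],d[0]))
P('base side',Z(S(15,245),.014))
# tray rim corners top image
for p in[(36,415),(255,430)]: P('tray',Z(ray(CS['top'],405+p[0]/6-.4,225+(p[1]-372)/6-.4),.02))
for p in[(409,233),(447,235),(446,279),(409,279)]: P('trayc',Z(ray(CS['top'],*p),.02))
for p in[(70,465)]: P('cap',Z(ray(CS['top'],405+p[0]/6-.4,225+(p[1]-372)/6-.4),.017))
for p in[(293,338),(337,309),(358,345),(315,368)]: P('traycS',Z(ray(CS['side'],*p),.02))
E
```

```text
captop [0.6078 0.0315 0.1288] [0.0015 0.0015]
bar+x [0.6315 0.0206 0.1035] [0.0037 0.0037]
bar-x [0.5608 0.018  0.0779] [0.0009 0.0009]
pad [ 0.6064 -0.0462  0.1188] [0. 0.]
base [[ 0.5338  0.1773  0.014 ]
 [ 0.5674 -0.1078  0.014 ]]
0.28703615418528483 yaw of +y 1.6882002808080008
base side [0.5324 0.1786 0.014 ]
tray [ 0.4733 -0.2459  0.02  ]
tray [ 0.4654 -0.3361  0.02  ]
trayc [ 0.4703 -0.2418  0.02  ]
trayc [ 0.4636 -0.3358  0.02  ]
trayc [ 0.356 -0.329  0.02 ]
trayc [ 0.3578 -0.238   0.02  ]
cap [ 0.4525 -0.2598  0.017 ]
traycS [ 0.3546 -0.2516  0.02  ]
traycS [ 0.4698 -0.2505  0.02  ]
traycS [ 0.4587 -0.3404  0.02  ]
traycS [ 0.3576 -0.3295  0.02  ]
```

```bash
cat >> h.py <<'E'
YAW=.117
XF=np.array([np.cos(YAW),np.sin(YAW),0]);YF=np.array([-np.sin(YAW),np.cos(YAW),0])
def vzt(t): return np.cos(t)*np.array([0,0,1.])-np.sin(t)*YF
def go(pos,tilt=.22,yaw=None,cmd=None):
    """numbers for the move: tool z=-vzt(tilt), tool y along feeder x (or yaw)"""
    o=observe();p0,R0=(np.array(o['tool_pos']),rot(o['ee_rot'])) if cmd is None else cmd
    z=-vzt(tilt); y=XF if yaw is None else np.array([np.cos(yaw),np.sin(yaw),0])
    if yaw is not None: z=np.array([0,0,-1.])
    Rt=np.column_stack([np.cross(y,z),y,z])
    s=R0.T@(np.array(pos)-p0)/.25; r=R.from_matrix(R0.T@Rt).as_rotvec()/(np.pi/2)
    print('turn',np.round(r,3),'shift',np.round(s,3),'rows~',np.linalg.norm(s)*250/41.7,np.linalg.norm(r)*90/7.16)
E
python3 - <<'E'
from h import *
c=np.array([.6078,.0315,.1275])
pre=c+.22*vzt(.22);print(pre)
go(pre)
E
```

```text
[ 0.61340442 -0.01618228  0.34219744]
turn [-0.072  0.128  0.643] shift [-2.248 -1.213  0.249] rows~ 15.386707276082658 8.287807689802547
```

move_arm([
  [0,0,0.1,-0.8,-0.43,0,-1],
  [0,0,0.2,-0.8,-0.43,0,-1],
  [0,0,0.3,-0.8,-0.43,0,-1],
  [0,0,0.35,-0.8,-0.43,0,-1],
  [0,0,0.38,-0.8,-0.43,0,-1],
])

```text
time: 0.52
tool_pos: [0.3588, 0.3286, 0.4046]
ee_rot: [-0.0, 0.498, 0.867, -0.0]
wrist_force: [1.1, 0.5, 1.5]
opening: 1.003
grip_force: 0.0
```

Run:
```python
from h import *
go([.613,-.016,.342])
```

```text
turn [-0.029  0.138  0.261] shift [-1.703  0.184  0.25 ] rows~ 10.377403102164838 3.7251741807958174
```

move_arm([
  [0,0.02,0.08,-0.85,0.09,0.1,-1],
  [0,0.05,0.16,-0.85,0.09,0.1,-1],
  [0,0.08,0.24,-0.85,0.09,0.1,-1],
  [-0.01,0.12,0.26,-0.85,0.09,0.1,-1],
  [-0.01,0.12,0.26,-0.85,0.09,0.1,-1],
])

```text
time: 0.93
tool_pos: [0.4825, 0.1622, 0.3802]
ee_rot: [-0.079, 0.66, 0.745, 0.055]
wrist_force: [0.3, 0.7, -0.4]
opening: 1.001
grip_force: 0.0
```

Run:
```python
from h import *
go([.613,-.016,.342])
```

```text
turn [-0.015  0.019  0.   ] shift [-0.784  0.435 -0.006] rows~ 5.374887619582553 0.2975908334923677
```

move_arm([
  [-0.01,0.02,0,-0.78,0.43,0,-1],
  [-0.01,0.02,0,-0.78,0.43,0,-1],
  [-0.01,0.02,0,-0.78,0.43,0,-1],
  [-0.01,0.02,0,-0.78,0.43,0,-1],
  [-0.01,0.02,0,-0.78,0.43,0,-1],
])

```text
time: 1.35
tool_pos: [0.6041, -0.003, 0.3438]
ee_rot: [-0.084, 0.659, 0.745, 0.069]
wrist_force: [0.2, 0.8, 0.1]
opening: 0.997
grip_force: 0.0
```

move_arm([
  [0,0,0,0,0,0,-1],
  [0,0,0,0,0,0,-1],
])

```text
time: 1.52
tool_pos: [0.6038, -0.0025, 0.3432]
ee_rot: [-0.085, 0.66, 0.744, 0.069]
wrist_force: [0.2, 0.3, -0.3]
opening: 1.001
grip_force: 0.0
```

Run:
```python
from h import *
go([.613,-.016,.342])
c=snap('wrist','w1.png');print(c['eye'],c['orientation'],c['fx'],c['cx'],c['cy'])
pickle.dump({k:v for k,v in c.items() if k!='color'},open('w1.pkl','wb'))
print(proj(c,[.6078,.0315,.1275]),proj(c,[.6064,-.0462,.1188]))
```

```text
turn [-0.006  0.001  0.001] shift [-0.058  0.03  -0.008] rows~ 0.392838211083171 0.07980273839150467
[0.59409505 0.07903852 0.34090497] [ 0.03698026  0.99746945  0.06069107 -0.00193579] 283.4454216055014 313.84061690119785 197.9532363555772
(np.float64(326.4665048789541), np.float64(241.22226655303518)) (np.float64(312.51851356157914), np.float64(331.99399782688766))
```

View pics/w1.png

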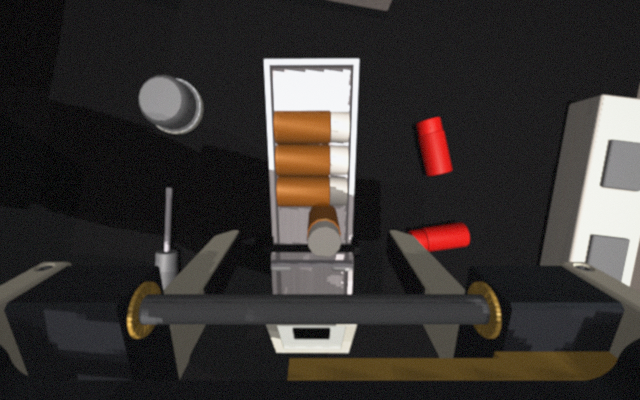

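Wrist view: the jammed vial's cap is at (324,238), predicted (326,241), so the measurement agrees to about 2 mm. The chute is aligned with the image, with the gate bar at row 246 and the lying vials at rows 127, 159 and 191.

Run:
```python
from h import *
w=pickle.load(open('w1.pkl','rb'))
x,e=tri([ray(CS['top'],230+394/6-.4,153+132/6-.4),ray(CS['side'],260+311/5.4-.4,130+213/5.4-.4),ray(w,324,238)])
print(x,e)
v=vzt(.22)
p,e=tri([ray(CS['top'],230+601/6-.4,153+132/6-.4),ray(CS['side'],260+406/5.4-.4,130+342/5.4-.4),ray(w,312,333)]);print('pad',p,e)
o=observe();t=np.array(o['tool_pos']);Rm=rot(o['ee_rot']);print('tool z',Rm[:,2],-v)
go(x+.195*v); go(x+.146*v)
```

```text
[0.6072958  0.0324894  0.12754371] [np.float64(0.0007062838775248111), np.float64(0.0025819161157018427), np.float64(0.0020668848917132897)]
pad [ 0.60612648 -0.04647743  0.11952808] [np.float64(0.00030634456369386226), np.float64(0.00015996736142720528), np.float64(0.00019993077471768095)]
tool z [-0.03492789  0.21400152 -0.97620868] [-0.02547465  0.21673765 -0.97589745]
turn [-0.006  0.001  0.002] shift [-0.06   0.033  0.093] rows~ 0.6888309541048856 0.0830994330711278
turn [-0.006  0.001  0.002] shift [-0.059  0.035  0.289] rows~ 1.77831752403466 0.0830994330711278
```

move_arm([
  [-0.006,0,0,-0.06,0.034,0.03,-1],
  [-0.006,0,0,-0.06,0.034,0.12,-1],
  [-0.006,0,0,-0.06,0.034,0.2,-1],
  [-0.006,0,0,-0.06,0.034,0.26,-1],
  [-0.006,0,0,-0.06,0.034,0.287,-1],
])

```text
time: 1.98
tool_pos: [0.61, 0.0026, 0.2695]
ee_rot: [-0.082, 0.658, 0.745, 0.072]
wrist_force: [-0.1, 0.3, 0.2]
opening: 0.999
grip_force: 0.0
```

move_arm([
  [0,0,0,0,0,0,-1],
])

```text
time: 2.07
tool_pos: [0.6104, 0.0022, 0.2701]
ee_rot: [-0.082, 0.658, 0.745, 0.072]
wrist_force: [-0.3, -0.1, 0.8]
opening: 1.002
grip_force: 0.0
```

Run:
```python
from h import *
x=np.array([.6073,.0325,.1275])
go(x+.146*vzt(.22)); print(observe()['wrist_force'])
snap('wrist','w2.png')
```

```text
turn [-0.001  0.001  0.004] shift [-0.006  0.002 -0.001] rows~ 0.03592140508560156 0.04987154401790296
[-0.29664601 -0.14772656  0.77181929]
```

View pics/w2.png

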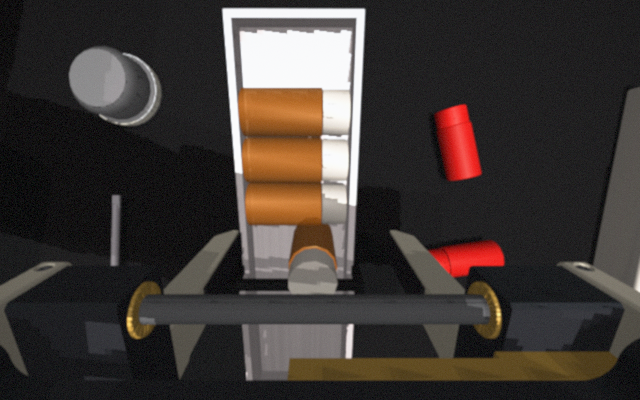

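The cap at (312,272) lies between the fingertips (238 and 392). I'll close gently.

move_arm([
  [0,0,0,0,0,0,0.5],
  [0,0,0,0,0,0,1],
  [0,0,0,0,0,0,1],
  [0,0,0,0,0,0,1],
  [0,0,0,0,0,0,1],
], newtons=12)

```text
time: 2.53
tool_pos: [0.6112, 0.0008, 0.2715]
ee_rot: [-0.081, 0.659, 0.744, 0.073]
wrist_force: [0.4, 0.2, -0.4]
opening: 0.692
grip_force: 0.0
```

move_arm([
  [0,0,0,0,0,0,1],
  [0,0,0,0,0,0,1],
  [0,0,0,0,0,0,1],
])

```text
time: 2.78
tool_pos: [0.6111, 0.0008, 0.2711]
ee_rot: [-0.081, 0.659, 0.744, 0.073]
wrist_force: [0.6, 0.1, -0.0]
opening: 0.476
grip_force: 0.0
```

move_arm([
  [0,0,0,0,0,0,1],
  [0,0,0,0,0,0,1],
  [0,0,0,0,0,0,1],
  [0,0,0,0,0,0,1],
  [0,0,0,0,0,0,1],
])

```text
time: 3.2
tool_pos: [0.6111, 0.0009, 0.271]
ee_rot: [-0.081, 0.659, 0.744, 0.073]
wrist_force: [-0.3, 0.6, 0.5]
opening: 0.298
grip_force: 12.0
```

Gripped at 27.7 mm, which is the vial body. Now I'll lift it square to the slope.

move_arm([
  [0,0,0,0,0,-0.04,1],
  [0,0,0,0,0,-0.1,1],
  [0,0,0,0,0,-0.18,1],
  [0,0,0,0,0,-0.27,1],
  [0,0,0,0,0,-0.36,1],
])

```text
time: 3.62
tool_pos: [0.6132, -0.0188, 0.3606]
ee_rot: [-0.081, 0.659, 0.744, 0.073]
wrist_force: [0.3, -0.1, -1.0]
opening: 0.295
grip_force: 12.0
```

Run:
```python
from h import *
c=snap('wrist','w3.png')
o=observe();print(o['tool_pos'],o['opening'],o['grip_force'])
go([.404,-.292,.34],yaw=-.6)
go([.404,-.292,.34],yaw=0)
```

```text
[ 0.61405034 -0.01956168  0.36525365] 0.2946219094492057 11.998470425605774
turn [-0.045 -0.133  0.458] shift [-0.978 -0.966 -0.119] rows~ 8.271870378265596 6.0183230583355565
turn [-0.003 -0.138  0.077] shift [-0.978 -0.966 -0.119] rows~ 8.271870378265596 1.9848697359706466
```

View pics/w3.png

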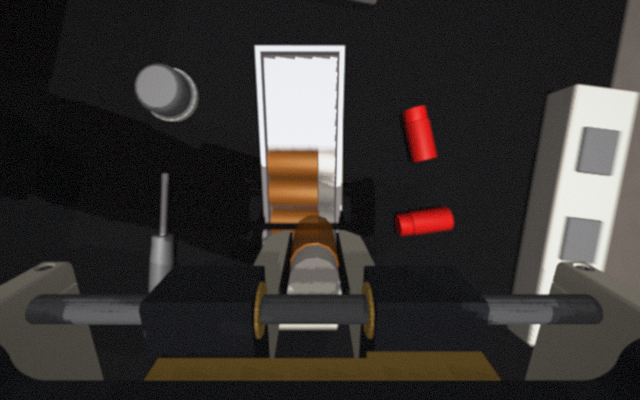

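Vial held; the others are rolling down. I'll carry it to the tray, turning it upright on the way.

move_arm([
  [0,-0.03,0.02,-0.978,-0.966,-0.16,1],
  [0,-0.06,0.04,-0.978,-0.966,-0.16,1],
  [0,-0.09,0.06,-0.978,-0.966,-0.16,1],
  [0,-0.12,0.07,-0.978,-0.966,-0.16,1],
  [0,-0.138,0.077,-0.978,-0.966,-0.16,1],
])

```text
time: 4.08
tool_pos: [0.4856, -0.1851, 0.351]
ee_rot: [-0.003, 0.707, 0.707, -0.005]
wrist_force: [-0.3, -1.3, 0.0]
opening: 0.297
grip_force: 12.0
```

Run:
```python
from h import *
go([.404,-.292,.30],yaw=0)
```

```text
turn [-0.007  0.002  0.001] shift [-0.427 -0.325  0.209] rows~ 3.448881540442115 0.08872998859359026
```

move_arm([
  [-0.007,0,0,-0.427,-0.325,0.18,1],
  [-0.007,0,0,-0.427,-0.325,0.18,1],
  [-0.007,0,0,-0.427,-0.325,0.18,1],
  [-0.007,0,0,-0.427,-0.325,0.18,1],
  [-0.007,0,0,-0.427,-0.325,0.18,1],
])

```text
time: 4.5
tool_pos: [0.4035, -0.2929, 0.3057]
ee_rot: [-0.001, 0.708, 0.706, -0.0]
wrist_force: [0.0, -0.3, -0.9]
opening: 0.296
grip_force: 12.0
```

move_arm([
  [0,0,0,0,0,0,1],
  [0,0,0,0,0,0,1],
])

```text
time: 4.67
tool_pos: [0.406, -0.2904, 0.307]
ee_rot: [0.0, 0.707, 0.708, 0.0]
wrist_force: [-0.7, 0.9, 0.1]
opening: 0.297
grip_force: 12.0
```

Run:
```python
from h import *
go([.404,-.292,.213],yaw=0)
T=snap('top','t2.png');S=snap('side','s2.png')
f=lambda n,x,y,w,h,k:cv2.resize(cv2.imread('pics/'+n)[y:y+h,x:x+w],(w*k,h*k),interpolation=cv2.INTER_CUBIC)
C=np.zeros((600,800,3),np.uint8)
C[:240,:480]=f('t2.png',235,155,120,60,4)
C[240:560,:320]=f('t2.png',395,215,80,80,4)
C[240:600,330:780]=f('s2.png',270,250,90,72,5)
C[:230,490:800]=f('s2.png',290,150,62,46,5)
cv2.imwrite('pics/c3.png',C)
```

```text
turn [0.    0.    0.001] shift [-0.006 -0.008  0.376] rows~ 2.25393903212555 0.014202091699419056
```

View pics/c3.png

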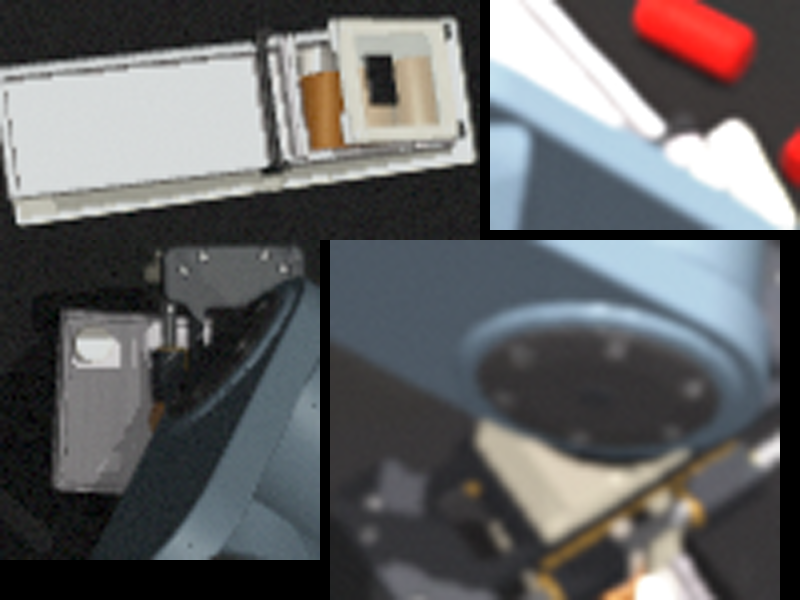

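The upper chute is empty and the vials show in the pocket; the held vial hangs over the tray. I'll lower it gently.

move_arm([
  [0,0,0,-0.006,-0.008,0.12,1],
  [0,0,0,-0.006,-0.008,0.22,1],
  [0,0,0,-0.006,-0.008,0.29,1],
  [0,0,0,-0.006,-0.008,0.33,1],
  [0,0,0,-0.006,-0.008,0.345,1],
])

```text
time: 5.18
tool_pos: [0.4037, -0.2915, 0.219]
ee_rot: [-0.001, 0.706, 0.708, -0.0]
wrist_force: [-1.3, -0.0, 0.1]
opening: 0.297
grip_force: 12.0
```

move_arm([
  [0,0,0,0,0,0.008,1],
  [0,0,0,0,0,0.016,1],
  [0,0,0,0,0,0.022,1],
  [0,0,0,0,0,0.022,1],
])

```text
time: 5.52
tool_pos: [0.4036, -0.2923, 0.215]
ee_rot: [0.0, 0.707, 0.708, 0.0]
wrist_force: [0.6, 0.5, 0.1]
opening: 0.298
grip_force: 12.0
```

move_arm([
  [0,0,0,0,0,0.004,1],
  [0,0,0,0,0,0.008,1],
  [0,0,0,0,0,0.008,1],
])

```text
time: 5.77
tool_pos: [0.4035, -0.2924, 0.213]
ee_rot: [0.0, 0.707, 0.708, 0.0]
wrist_force: [-2.1, 0.3, 4.8]
opening: 0.301
grip_force: 12.0
```

move_arm([
  [0,0,0,0,0,0.004,1],
  [0,0,0,0,0,0.004,1],
])

```text
time: 5.93
tool_pos: [0.4035, -0.2925, 0.2125]
ee_rot: [0.0, 0.707, 0.708, -0.0]
wrist_force: [-2.3, 1.6, 11.9]
opening: 0.298
grip_force: 12.0
```

Contact at 0.213, as predicted. I'll relieve the pressure slightly, then open.

move_arm([
  [0,0,0,0,0,-0.004,1],
  [0,0,0,0,0,-0.004,0.2],
  [0,0,0,0,0,-0.004,0],
  [0,0,0,0,0,-0.004,-0.3],
  [0,0,0,0,0,-0.004,-0.3],
])

```text
time: 6.35
tool_pos: [0.4034, -0.2923, 0.2124]
ee_rot: [-0.0, 0.707, 0.708, 0.0]
wrist_force: [-1.0, 0.1, -0.9]
opening: 0.531
grip_force: 0.0
```

move_arm([
  [0,0,0,0,0,0,-0.3],
  [0,0,0,0,0,0,-0.3],
  [0,0,0,0,0,0,-0.3],
])

```text
time: 6.6
tool_pos: [0.4034, -0.2923, 0.2124]
ee_rot: [-0.0, 0.707, 0.708, -0.0]
wrist_force: [0.7, -0.5, 0.4]
opening: 0.647
grip_force: 0.0
```

move_arm([
  [0,0,0,0,0,-0.08,-0.3],
  [0,0,0,0,0,-0.2,-0.3],
  [0,0,0,0,0,-0.36,-0.3],
  [0,0,0,0,0,-0.52,-0.3],
  [0,0,0,0,0,-0.64,1],
])

```text
time: 7.02
tool_pos: [0.4034, -0.2923, 0.3756]
ee_rot: [0.001, 0.707, 0.708, 0.0]
wrist_force: [0.4, -1.4, -0.9]
opening: 0.615
grip_force: 0.0
```

```bash
cat >> h.py <<'E'
def un(u,n):
    """tip target in slope coords (mm) -> TCP"""
    u/=1e3;n/=1e3;c,s=np.cos(.22),np.sin(.22)
    tip=.5965*XF+(-.0504+u*c-n*s)*YF+np.array([0,0,.062+u*s+n*c]); return tip+.186*vzt(.22)
E
python3 - <<'E'
from h import *
o=observe();print(o['tool_pos'],o['wrist_force'])
go(un(-56,100))
snap('side','s3.png');snap('top','t3.png')
f=lambda n,x,y,w,h,k:cv2.resize(cv2.imread('pics/'+n)[y:y+h,x:x+w],(w*k,h*k),interpolation=cv2.INTER_CUBIC)
C=np.zeros((600,800,3),np.uint8)
C[:400,:400]=f('s3.png',280,290,100,100,4)
C[:400,400:800]=f('t3.png',390,205,100,100,4)
cv2.imwrite('pics/c4.png',C)
E
```

```text
[ 0.40336285 -0.29226108  0.37557402] [ 0.3958935  -1.37156207 -0.85113793]
turn [ 0.009  0.141 -0.073] shift [0.781 0.835 0.187] rows~ 6.948062651366663 1.9965788309822494
```

View pics/c4.png

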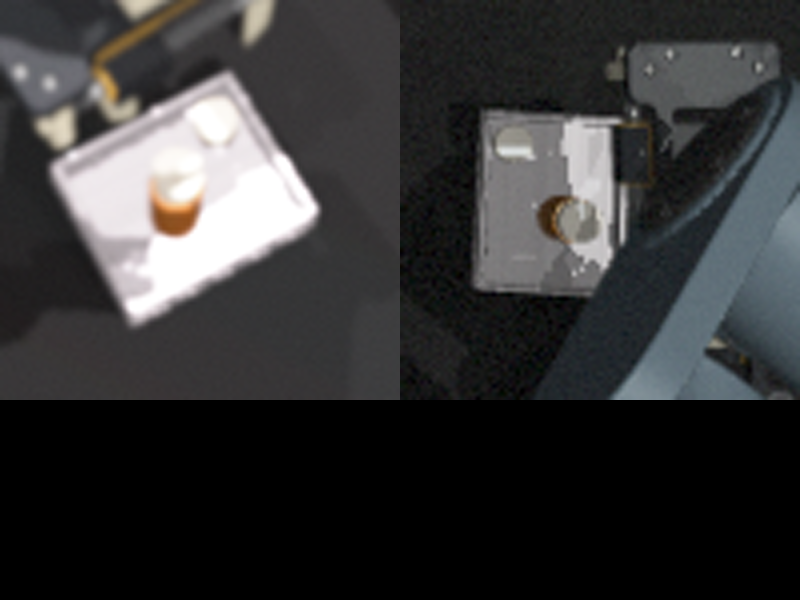

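The vial stands upright in the tray (side crop (177,195)), with the stray cap untouched in its corner. Now to the cover.

move_arm([
  [0,0.03,-0.02,0.78,0.83,0.05,1],
  [0,0.06,-0.04,0.78,0.83,0.05,1],
  [0,0.1,-0.06,0.78,0.83,0.05,1],
  [0.009,0.141,-0.073,0.78,0.83,0.05,1],
  [0.009,0.141,-0.073,0.78,0.83,0.05,1],
])

```text
time: 7.53
tool_pos: [0.5559, -0.1481, 0.362]
ee_rot: [-0.086, 0.66, 0.742, 0.074]
wrist_force: [-0.1, -1.1, 0.1]
opening: 0.18
grip_force: 0.0
```

move_arm([
  [0,0,0,0,0,0,1],
  [0,0,0,0,0,0,1],
  [0,0,0,0,0,0,1],
])

```text
time: 7.78
tool_pos: [0.5545, -0.1497, 0.3623]
ee_rot: [-0.084, 0.661, 0.743, 0.073]
wrist_force: [-0.6, -0.8, -0.1]
opening: 0.011
grip_force: 0.0
```

Run:
```python
from h import *
go(un(-56,100))
```

```text
turn [-0.002 -0.002 -0.   ] shift [0.15  0.254 0.17 ] rows~ 2.038953168949807 0.03231642340487265
```

move_arm([
  [0,0,0,0.15,0.254,0.05,1],
  [0,0,0,0.15,0.254,0.1,1],
  [0,0,0,0.15,0.254,0.13,1],
  [0,0,0,0.15,0.254,0.13,1],
  [0,0,0,0.15,0.254,0.13,1],
])

```text
time: 8.2
tool_pos: [0.612, -0.0998, 0.3394]
ee_rot: [-0.084, 0.661, 0.742, 0.073]
wrist_force: [-0.3, -1.0, 0.3]
opening: 0.006
grip_force: 0.0
```

Run:
```python
from h import *
for u,n in [(-58,100),(-55,76),(-50,64),(-44,52),(-41,45),(-39.5,40),(-39,36)]: print(u,n);go(un(u,n))
w=snap('wrist','w4.png'); print(proj(w,[.6061,-.0465,.1195]))
S=snap('side','s4.png');T=snap('top','t4.png')
f=lambda n,x,y,w,h,k:cv2.resize(cv2.imread('pics/'+n)[y:y+h,x:x+w],(w*k,h*k),interpolation=cv2.INTER_CUBIC)
C=np.zeros((600,800,3),np.uint8)
C[:330,:520]=f('s4.png',270,130,130,82,4)[:330,:520] if 0 else cv2.resize(cv2.imread('pics/s4.png')[130:212,270:400],(520,330))
C[340:600,:416]=cv2.resize(cv2.imread('pics/w4.png')[200:400,160:480],(416,260))
C[340:600,420:800]=cv2.resize(cv2.imread('pics/t4.png')[145:215,260:362],(380,260))
cv2.imwrite('pics/c5.png',C)
```

```text
-58 100
turn [-0.002 -0.001 -0.001] shift [-0.005  0.002  0.044] rows~ 0.26345112942504645 0.03257923563871047
-55 76
turn [-0.002 -0.001 -0.001] shift [0.007 0.002 0.14 ] rows~ 0.8383298489255493 0.03257923563871047
-50 64
turn [-0.002 -0.001 -0.001] shift [0.027 0.002 0.188] rows~ 1.1366815041824914 0.03257923563871047
-44 52
turn [-0.002 -0.001 -0.001] shift [0.051 0.002 0.236] rows~ 1.445610648299988 0.03257923563871047
-41 45
turn [-0.002 -0.001 -0.001] shift [0.063 0.002 0.264] rows~ 1.625278970162647 0.03257923563871047
-39.5 40
turn [-0.002 -0.001 -0.001] shift [0.068 0.002 0.284] rows~ 1.7502751677650894 0.03257923563871047
-39 36
turn [-0.002 -0.001 -0.001] shift [0.07  0.002 0.3  ] rows~ 1.8463423732475022 0.03257923563871047
(np.float64(314.64169649872423), np.float64(215.10040445547787))
```

move_arm([
  [0,0,0,-0.003,0,0.05,1],
  [0,0,0,0,0,0.1,1],
  [0,0,0,0.007,0,0.14,1],
  [0,0,0,0.017,0,0.165,1],
  [0,0,0,0.027,0,0.188,1],
], newtons=20)

```text
time: 8.77
tool_pos: [0.6105, -0.0815, 0.2942]
ee_rot: [-0.084, 0.661, 0.742, 0.073]
wrist_force: [-1.1, -1.8, 0.4]
opening: 0.001
grip_force: 0.4
```

move_arm([
  [0,0,0,0.008,0,0.016,1],
  [0,0,0,0.016,0,0.032,1],
  [0,0,0,0.024,0,0.048,1],
  [0,0,0,0.03,0,0.062,1],
])

```text
time: 9.1
tool_pos: [0.6096, -0.071, 0.2819]
ee_rot: [-0.083, 0.661, 0.743, 0.073]
wrist_force: [0.4, -0.8, 0.2]
opening: 0.007
grip_force: 0.5
```

Run:
```python
from h import *
for u,n in [(-41,45),(-39.5,40),(-39,36)]: print(u,n);go(un(u,n))
print(observe()['wrist_force'])
```

```text
-41 45
turn [-0.001 -0.001 -0.   ] shift [ 0.    -0.002  0.014] rows~ 0.08537797330538303 0.017199527205811464
-39.5 40
turn [-0.001 -0.001 -0.   ] shift [ 0.006 -0.002  0.034] rows~ 0.20787248295452576 0.017199527205811464
-39 36
turn [-0.001 -0.001 -0.   ] shift [ 0.008 -0.002  0.05 ] rows~ 0.30426527981941837 0.017199527205811464
[ 0.42388615 -0.75734265  0.21769836]
```

move_arm([
  [0,0,0,0.001,0,0.008,1],
  [0,0,0,0.003,0,0.016,1],
  [0,0,0,0.005,0,0.024,1],
])

```text
time: 9.35
tool_pos: [0.6094, -0.0688, 0.277]
ee_rot: [-0.083, 0.661, 0.743, 0.073]
wrist_force: [0.0, -2.3, 1.4]
opening: 0.002
grip_force: 1.0
```

move_arm([
  [0,0,0,0.001,0,0.006,1],
  [0,0,0,0.002,0,0.012,1],
  [0,0,0,0.002,0,0.012,1],
])

```text
time: 9.6
tool_pos: [0.6092, -0.0678, 0.2744]
ee_rot: [-0.083, 0.661, 0.743, 0.073]
wrist_force: [-2.3, -3.2, 8.8]
opening: 0.005
grip_force: 4.3
```

move_arm([
  [0,0,0,0,0,0.004,1],
  [0,0,0,0,0,0.008,1],
  [0,0,0,0,0,0.008,1],
])

```text
time: 9.85
tool_pos: [0.6092, -0.0676, 0.274]
ee_rot: [-0.083, 0.66, 0.743, 0.073]
wrist_force: [-7.7, -4.8, 23.4]
opening: 0.009
grip_force: 11.9
```

The tip is at z = 0.0925 (shut pad predicted at 0.091), and the force rose past the catch range onto a hard stop. I'll back off and check.

move_arm([
  [0,0,0,0,0,-0.03,1],
  [0,0,0,0,0,-0.12,1],
  [0,0,0,0,0,-0.28,1],
  [0,0,0,0,0,-0.44,1],
  [0,0,0,0.2,0,-0.55,1],
])

```text
time: 10.27
tool_pos: [0.6089, -0.0642, 0.4096]
ee_rot: [-0.081, 0.662, 0.741, 0.074]
wrist_force: [1.5, 0.3, 1.1]
opening: 0.005
grip_force: 0.0
```

move_arm([
  [0,0,0,-0.4,-0.4,0,1],
  [0,0,0,-0.6,-0.6,0,1],
  [0,0,0,-0.6,-0.6,0,1],
  [0,0,0,-0.6,-0.6,0,1],
  [0,0,0,-0.6,-0.6,0,1],
])

```text
time: 10.68
tool_pos: [0.4774, -0.2209, 0.3741]
ee_rot: [-0.083, 0.66, 0.743, 0.073]
wrist_force: [0.7, -0.0, -0.3]
opening: 0.006
grip_force: 0.0
```

Run:
```python
from h import *
S=snap('side','s5.png');T=snap('top','t5.png')
l=.5965
for n,c in(('side',S),('top',T)):
  for z,s in((.0911,-.0969),(.1195,-.1169)):
    print(n,proj(c,l*XF+s*YF+[0,0,z]))
f=lambda n,x,y,w,h,W,H:cv2.resize(cv2.imread('pics/'+n)[y:y+h,x:x+w],(W,H),interpolation=cv2.INTER_CUBIC)
C=np.zeros((600,800,3),np.uint8)
C[:300,:400]=f('s5.png',260,135,120,90,400,300)
C[:300,400:]=f('t5.png',230,145,130,75,400,300)
C[300:,:400]=f('s5.png',280,290,100,75,400,300)
C[300:,400:]=f('t5.png',150,100,360,200,400,300)
cv2.imwrite('pics/c6.png',C)
o=observe();print(o['tool_pos'],o['time'])
```

```text
side (np.float64(328.72726002772646), np.float64(195.2755331341919))
side (np.float64(334.76173179409454), np.float64(192.88115487436522))
top (np.float64(321.16454041024224), np.float64(177.39704378437239))
top (np.float64(329.8796948491082), np.float64(174.69329838741504))
[ 0.47602791 -0.22317864  0.37339498] 10.7833
```

View pics/c6.png

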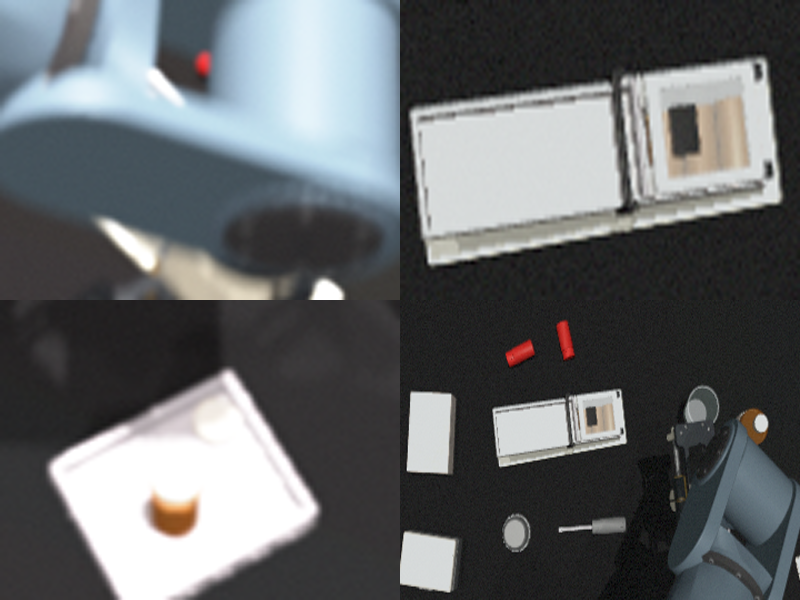

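The top view shows the pad at (322.3,177.8), predicted shut (321.2,177.4), and amber vials under the clear cover. The vial stands in the tray and nothing else has moved. I'll swing the arm out of the side view to check the pad's height numerically.

Run:
```python
from h import *
go([.40,.30,.42])
```

```text
turn [-0.002 -0.002 -0.003] shift [ 2.103 -0.068  0.286] rows~ 12.727198733305888 0.05171681840494031
```

move_arm([
  [0,0,0,0.9,-0.03,0.1,1],
  [0,0,0,0.9,-0.03,0.1,1],
  [0,0,0,0.9,-0.03,0.1,1],
  [0,0,0,0.9,-0.03,0.1,1],
  [0,0,0,0.9,-0.03,0.1,1],
])

```text
time: 11.2
tool_pos: [0.4473, -0.0132, 0.3978]
ee_rot: [-0.083, 0.661, 0.742, 0.073]
wrist_force: [0.7, -0.3, 0.9]
opening: 0.004
grip_force: 0.0
```

move_arm([
  [0,0,0,0.9,-0.03,0.12,1],
  [0,0,0,0.9,-0.03,0.12,1],
  [0,0,0,0.9,-0.03,0.12,1],
  [0,0,0,0.9,-0.03,0.12,1],
  [0,0,0,0.9,-0.03,0.12,1],
])

```text
time: 11.62
tool_pos: [0.4159, 0.1923, 0.4165]
ee_rot: [-0.083, 0.66, 0.743, 0.073]
wrist_force: [1.7, 0.8, 0.1]
opening: 0.005
grip_force: 0.0
```

move_arm([
  [0,0,0,0.3,0,0.05,1],
  [0,0,0,0.3,0,0.05,1],
  [0,0,0,0.3,0,0.05,1],
])

```text
time: 11.87
tool_pos: [0.4068, 0.2701, 0.4209]
ee_rot: [-0.084, 0.659, 0.744, 0.074]
wrist_force: [-0.4, -0.2, 0.1]
opening: 0.007
grip_force: 0.0
```

Run:
```python
from h import *
S=snap('side','s6.png');T=snap('top','t6.png')
def blob(fn,x,y):
    g=cv2.imread('pics/'+fn,0)[y-9:y+10,x-9:x+10]
    n,l,st,ce=cv2.connectedComponentsWithStats((g<90).astype(np.uint8))
    k=min(range(1,n),key=lambda i:np.hypot(*(ce[i]-9)));print(fn,st[k][4],ce[k]+[x-9,y-9]);return ce[k]+[x-9,y-9]
for a,b in(('0',((330,175),(335,193))),('6',((322,178),(329,195)))):
    p=blob('top%s.png'%a if a=='0' else 't6.png',*b[0]);q=blob('side0.png' if a=='0' else 's6.png',*b[1])
    print(tri([ray(T,*p),ray(S,*q)]))
p=np.array([.6038,-.0266,.0911]);print('shut pred',p)
```

```text
top0.png 76 [329.81578947 174.39473684]
side0.png 45 [334.82222222 192.95555556]
(array([ 0.60669047, -0.04625693,  0.11860503]), [np.float64(0.00021006425636819573), np.float64(0.00021006425636835744)])
t6.png 97 [321.98969072 177.12371134]Traceback (most recent call last):
  File "<stdin>", line 8, in <module>
  File "<stdin>", line 6, in blob
ValueError: min() iterable argument is empty
```

Run:
```python
from h import *
S,T=CS['side'],CS['top']
g=cv2.imread('pics/s6.png',0)[182:208,316:342];print(g[::2,::2])
thr=(g<150).astype(np.uint8)
n,l,st,ce=cv2.connectedComponentsWithStats(thr)
for k in range(1,n): print(st[k],ce[k]+[316,182])
```

```text
[[225 248 255 255 255 254 255 255 255 255 173  54  56]
 [255 255 255 255 246 248 255 255 255 255 255 135  53]
 [255 255 253 253 255 255 255 255 255 255 255 255 107]
 [255 251 255 255 255 255 255 255 255 255 255 255 255]
 [254 255 255 255 255 255 255 255 255 255 255 255 255]
 [255 255 255 255 255 255 208 125 189 255 255 255 255]
 [255 255 255 255 249 154  99  94  95 203 255 255 255]
 [255 255 255 252 143  97  99  97  94 148 254 255 255]
 [255 255 254 254 229 108  99 102 165 250 255 255 255]
 [255 255 255 254 253 204 131 213 253 254 254 255 255]
 [254 255 255 255 253 251 248 254 254 254 254 254 255]
 [245 255 255 255 255 253 254 254 254 254 254 253 255]
 [221 254 255 255 255 255 254 254 254 254 253 253 254]]
[21  0  5  6 19] [339.63157895 183.78947368]
[ 8 10 11  9 57] [329.15789474 195.94736842]
```

Run:
```python
from h import *
S,T=CS['side'],CS['top']
a,_=tri([ray(T,329.816,174.395),ray(S,334.82,192.96)]);b,e=tri([ray(T,321.99,177.12),ray(S,329.16,195.95)])
print(b,e,'chord',b-a,np.linalg.norm(b-a))
def sn(p): return np.array([p@YF,p[2]])
# angle of chord: perpendicular to mean radius
d=sn(b)-sn(a);c=np.hypot(*d);th=2*np.arcsin(c/2/np.hypot(62,7));print('swing',th)
# chord direction -> mean pad radius angle = .22+theta_mean+atan(7/62)
m=np.arctan2(d[0],-d[1]);print('mean theta',m-.22-np.arctan2(7,62),'end',m-.22-np.arctan2(7,62)-th/2)
```

```text
[ 0.60417777 -0.02840058  0.09012603] [np.float64(0.00033734030422039605), np.float64(0.0003373403042201883)] chord [-0.00251135  0.01785567 -0.02846323] 0.033694026893901906
swing 0.0005399811432136762
mean theta 0.23214337609500507 end 0.23187338552339823
```

Pad height is 0.090, the swing is about 0.55 rad and the end angle is about 0, so the cover is held shut at its hard stop. Handing in.

```bash
python3 -c "
from rig import job_done
print(job_done())"
```

```text
the job is handed in; nothing more can be done
None
```

The jammed vial stands upright in the reject tray, the upper chute is empty with the three vials rolled into the pocket, and the cover is down and holding shut (its click is judged by position, not felt); job handed in at about 12 s.

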